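# Drop the stop and hold the square in the corner against it

## Task

Press the red button on the cast housing so that the hinged steel stop drops, then check the stop against the granite: bring the engineer's square up to it until the stock sits flat on the granite and the upright blade lies flush against the middle of the stop's face. Finish while holding the square there, kept gently but firmly pressed into the corner; do not ram the stop, and leave the other parts on the granite where they are.

Things in the scene. Friction and masses are not known exactly. Their poses are not given: they have to be found in the camera images.
- granite: Fixed dark granite surface plate, 400 mm (x) by 630 mm (y), 70 mm thick; origin at the centre of its underside on the bench, so its top is 70 mm above the origin.
- housing: Fixed grey cast housing on the granite, 80 mm deep, 96 mm wide, 105 mm high, on a flange 150 mm wide that runs from 37 mm in front of the origin to 61 mm behind it. Origin at the centre of its underside on the granite; its front faces its own -x, towards the robot, and carries the stop.
- button_top (a point): Centre of the top of the round red push button (30 mm across, on a black collar 48 mm across) that stands on top of the housing, 128 mm above the granite. It moves down with the button.
- button (a joint): Travel of the button, 0 out to 0.007 m fully in. It starts to move at about 1.5 N and is fully in at about 5 N, springs back when let go, and lets the stop go at about 4 to 5 mm.
- stop_swing (a joint): Angle of the stop about a level hinge along the housing's y, 98 mm above the granite, 45 mm in front of the housing's origin. About 1.55 rad when caught up (sticking out level towards the robot), 0 when it hangs down on its seat, where it is firm against a push from the front. Let go, it falls in about half a second and stays down.
- stop: Steel stop plate, 74 mm wide (own y), 93 mm high (own z), 10 mm thick. Origin: middle of the lower edge of its front face; own x points into the plate. Hanging down, its axes are the housing's, its upright face is 53 mm in front of the housing's origin, lower edge 3 mm and upper edge 96 mm above the granite.
- square: Loose steel engineer's square, about 0.5 kg, standing on its stock, slides easily on the granite; origin at the centre of the stock's underside. Stock: dark bar 80 mm along own x, 26 mm wide (y), 22 mm high. Blade: upright bar 10 mm thick (y), from 10 to 40 mm in x, top 110 mm above the underside. Blade edge and stock end are flush at x = +40 mm: that side goes against the stop.
- blade_edge (a point): Point on the outer (+x) edge of the square's blade, 40 mm ahead of the square's origin, 80 mm above its underside. The square's centre of mass lies about 9 mm ahead of its origin, 31 mm above its underside; held higher up it can swing a little about the fingers.
- rotor: Loose dull silver balancing rotor, 100 mm across, 36 mm high, 0.9 kg, lying flat; origin at the centre of its underside. Leave it.
- disc: Loose green fibreglass encoder disc with a hub, 80 mm across, 7 mm high; origin at the centre of its underside. Leave it.
- standoff0: Loose stainless hex standoff, 13 mm across flats, 40 mm high, standing; origin at the centre of its underside. Leave it.
- standoff1: A second, equal hex standoff. Leave it.
- standoff2: A third, equal hex standoff. Leave it.
- puller: Loose blue anodized two-jaw bearing puller lying flat, about 120 mm along own x (from -66 to +55 mm), 92 mm wide, 20 mm high; origin between its jaws at the underside. Leave it.
Things that resemble listed ones, but are neither listed nor needed, are in the scene too. What is meant by the square is not orange, pink or turquoise, and is the smaller of those in its own colour.

How it is judged (in metres and radians):
On the way, in this order (a step that is already met when the one before it is completed fails the run):
1. the button is pressed in (value of joint button above 0.003 m).
2. the stop has dropped and hangs down (value of joint stop_swing below 0.03 rad), for 0.2 s.
At the end, for the whole second after the job is handed in: Through the last second: stop down (0.03 rad); fingers hold the square (1.5 N), upright (0.025 rad), stock on the granite (1 N), outer edge pressed on the stop (1.5 N), blade within 2.5 mm of its face, 20 mm of its middle, 0.05 rad of square, at rest (value of joint stop_swing below 0.03 rad and angle between square's own z axis and vertical below 0.025 rad and contact force between square and granite above 1 N and contact force between square and stop above 1.5 N and x of blade_edge in the frame of stop above -0.0025 m and y of blade_edge in the frame of stop between -0.02 and 0.02 m and angle between the x axis of square and the x axis of stop, either way round below 0.05 rad and contact force between the fingers and square above 1.5 N and linear speed of square below 0.01 m/s); the arm keeps its last pose, push and grip.
It fails at once if the stop is rammed or pressed with more than 50 N by the square (contact force between square and stop above 50 N).
It fails at once if a bystander is shifted by more than 15 mm (distance of any of rotor, disc, puller, standoff0, standoff1, standoff2 from where it was at the start of the episode above 0.015 m).
It also fails if it takes over 54 s, if anything falls off the work surface, if the arm or the gripper's body presses on something with over 40 N, if the wrist force passes 120 N, or if a joint passes its speed limit or range.

## Robot

A 6-joint arm with a two-finger parallel gripper is mounted at the origin on the work surface. World frame = base frame: x ahead of the robot, y to its left, z up, the work surface at z = 0. Lengths are in mm, angles in degrees, forces in N, time in s.
With the tool pointing down it reaches from about 350 to 850 mm from the base axis. Payload 8.1 kg.
Tool frame: the origin (TCP) lies at the very end of the fingers, on their centre line; the grasp point (between the pads) lies r.tcp_to_grasp behind it (r.tcp_to_grasp is the distance from the TCP to the grasp point, in mm); z points along the fingers, y is the line along which they close (so a half turn about z gives the same grasp; the last joint's range is limited). The gripper opens to 85 mm and grips with 20 to 120 N. Pads are 22 mm wide; open, the fingers measure 114 mm over their backs; the gripper's body (76 mm by 85 mm) begins 54 mm behind the grasp point. The pads swing forward as they close: fully open they stand 13 mm farther back than shut.
Start: joints at [70.852, 7.471, 85.268, -0, 87.261, -4.893], TCP at [147.722, 581.535, 231.292] pointing down, gripper open.
Joint ranges: [-169.43, 169.43], [-51.17, 129.36], [1.28, 143.12], [-76.62, 256.62], [0, 156.53], [-152.29, 152.29]. Speed limits (degrees/s): [136.94, 136.94, 159.86, 180, 180, 180].

## Interface

Orientations are given as [roll, pitch, yaw] about the fixed x, y, z axes, in that order (R = Rz(yaw) Ry(pitch) Rx(roll)).
In Python, from bench import sense, viewer, order, r gives the robot as it stands.
- The arm moves only by the tool carry_out, never from a script. Its argument "increments" is one flat list of numbers, 7 for each row, row after row: the shift along the tool's x, y, z as a fraction of full scale, then the turn, a rotation vector about the tool's x, y, z as a fraction of full scale, then the opening, from -1 (shut) to 1 (fully open). A call has exactly 10 rows; each row is the pose to reach, as a shift and turn from the pose commanded when the call began, along the tool's axes at that moment, turning the shorter way round; what a row does not reach only later rows make up. Full scale, the value 1, is 400 mm for a shift and 2 pi rad for a turn. A row lasts 1/8 s, in which the tool goes at most 62.5 mm and 10.7 degrees, less where a joint would pass 70% of its speed; a pose out of reach is approached as far as the arm can. A call with a number of a shift or a turn outside -1 to 1 is refused whole. A call with a gripper value outside its range is refused whole. The fingers move at their own pace and stop on an object; "force" is the grip in N (left out, the last holds). Time passes only in rows, so rows that repeat a pose let the fingers close, or fill a call up. It gives the time, the measured TCP pose, the force, the opening and the grip force at its end, in the units of the state.
- sense(): the state, without advancing time (a new reading comes with each control period).
- viewer.snapshot(name): name is "scene" or "side" or "wrist"; returns the picture (384x512x3 uint8, red, green, blue); there is no depth.
- viewer.get_calibration(name): a dict with "fx", "fy", "cx", "cy" (pixels), "R" (3x3) and "t" (3): a world point X has camera coordinates R X + t. Camera axes: x right, y down, z forward; pixel columns grow to the right and rows downward; lengths in mm; the calibration is good to about 2 mm. A picture is of the moment at which its call begins: read the wrist's pose just before it. get_calibration takes no time and is no camera call; for the wrist camera it gives the pose at the moment of the call.
- order.hand_in(): hands the job in; it is judged then, once.
The state is a dict: "time": time; "joint_pos": joint angles; "qd": joint speeds; "joint_efforts": joint torques, N m; "tool_pos": TCP position; "tcp_rot": TCP orientation; "ft_force": force on the tool from outside, world axes, zero at the start; "wrist_torque": the same for the moment, N m; "finger_gap": finger opening in mm; "grip_force": force on a finger pad.
Only numpy, scipy, OpenCV 4.12 (cv2) and the standard library are available. Lean on these libraries where they do the work, as an engineer would, in place of code of your own. Each camera call takes 0.05 s, during which the arm holds its last target. There are 200 camera calls.

## Working session

There is one attempt and no reset: what is moved stays moved. The work goes in short steps, Python scripts to look and compute and a tool call to move; the robot and the scene stay as the last step left them, time stands still between calls to the robot, and variables do not carry over. Pictures are saved under pics/ and viewed, at most 10 in all, crops included, and the job is handed in when it is done.

Besides the shell and the picture viewer there is one more tool, called after "Request:" as a command line: name --argument value ..., lists and objects as JSON in quotes. carry_out: Moves the arm, as the interface text tells. Its arguments: {"type":"object","properties":{"increments":{"type":"array"},"force":{"type":"number"}},"required":["increments"]}

```bash
mkdir -p pics; python3 - <<'E'
from bench import sense, viewer, r
import cv2
for n in("scene","side"):
    im=viewer.snapshot(n);cv2.imwrite(f"pics/{n}0.png",cv2.resize(im[...,::-1],(800,600),interpolation=cv2.INTER_CUBIC))
    cv2.imwrite(f"pics/raw_{n}0.png",im[...,::-1])
    print(viewer.get_calibration(n))
print(sense(),r.tcp_to_grasp)
E
```

```text
{'fx': 463.2095502022222, 'fy': 463.2095502022222, 'cx': 256.97401374736063, 'cy': 191.6906555091095, 'R': array([[ 0.34514093,  0.93845551, -0.01337876],
       [ 0.63402713, -0.2436426 , -0.73392635],
       [-0.69201686,  0.24482553, -0.67909729]]), 't': array([ -12.0289345 , -233.2337611 , 1857.36294895])}
{'fx': 433.76150455367457, 'fy': 433.76150455367457, 'cx': 253.5972917987347, 'cy': 186.78981104486473, 'R': array([[-0.99558169, -0.09353614,  0.00825127],
       [-0.07322421,  0.71835726, -0.69180999],
       [ 0.05878188, -0.68935755, -0.72203245]]), 't': array([ 444.16192483,  238.79270588, 1096.17728635])}
{'time': 0.1, 'joint_pos': array([ 7.08535021e+01,  7.51160909e+00,  8.53241800e+01,  1.01264803e-03,
        8.72631707e+01, -4.89384336e+00]), 'qd': array([-0.00028495, -0.12843717, -0.07099984, -0.09513917,  0.02322327,
       -0.10079273]), 'joint_efforts': array([ 8.56979314e-04, -5.70950782e+01, -5.01940405e+01, -2.60245597e-04,
        8.16624379e-03, -4.63471480e-06]), 'tool_pos': array([147.53007927, 581.05036689, 230.32978767]), 'tcp_rot': array([-1.79901487e+02, -9.44996363e-03,  1.65747288e+02]), 'ft_force': array([-0.45101527, -0.62565035, -0.76694447]), 'wrist_torque': array([-0.03587578,  0.00307908,  0.01134137]), 'grip_force': 0.0, 'finger_gap': 85.36726080339477} 18.700000000000003
```

View pics/scene0.png

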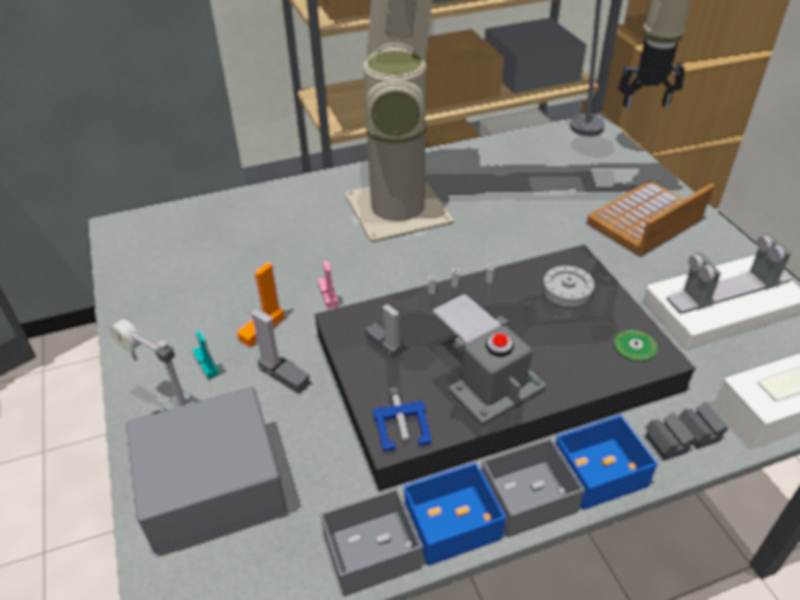

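View pics/side0.png

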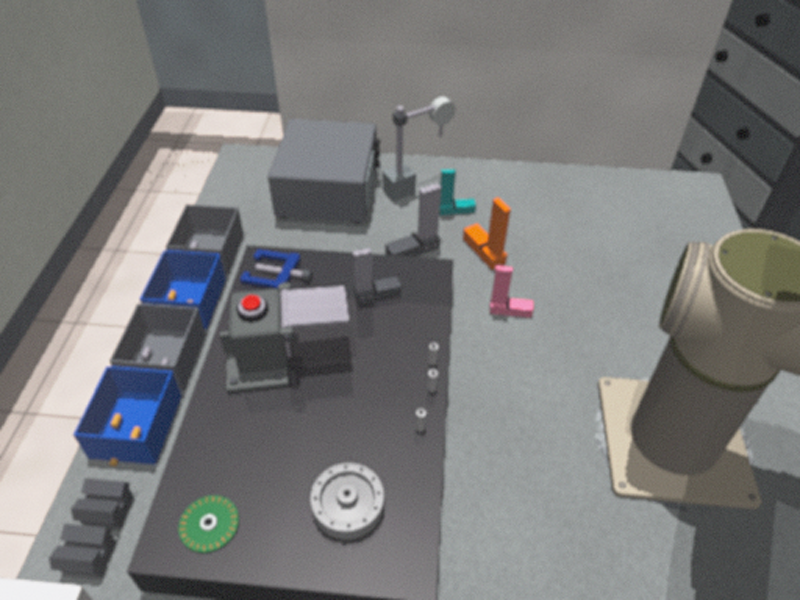

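The scene shows grey steel squares at (388,330), on the granite, and at (275,350), which is larger and off the granite. The orange, pink and turquoise ones are excluded. The smaller grey one on the granite fits, and in the side view it is at (375,280). The button is at (500,342) in the scene view and (251,306) in the side view. I'll confirm in enlarged crops.

```bash
python3 - <<'E'
import cv2
a=cv2.imread("pics/raw_scene0.png")[185:275,225:355]
cv2.imwrite("pics/c_scene.png",cv2.resize(a,None,fx=6,fy=6,interpolation=cv2.INTER_CUBIC))
a=cv2.imread("pics/raw_side0.png")[145:255,140:270]
cv2.imwrite("pics/c_side.png",cv2.resize(a,None,fx=5.4,fy=5.4,interpolation=cv2.INTER_CUBIC))
E
```

```text
(no output)
```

View pics/c_scene.png

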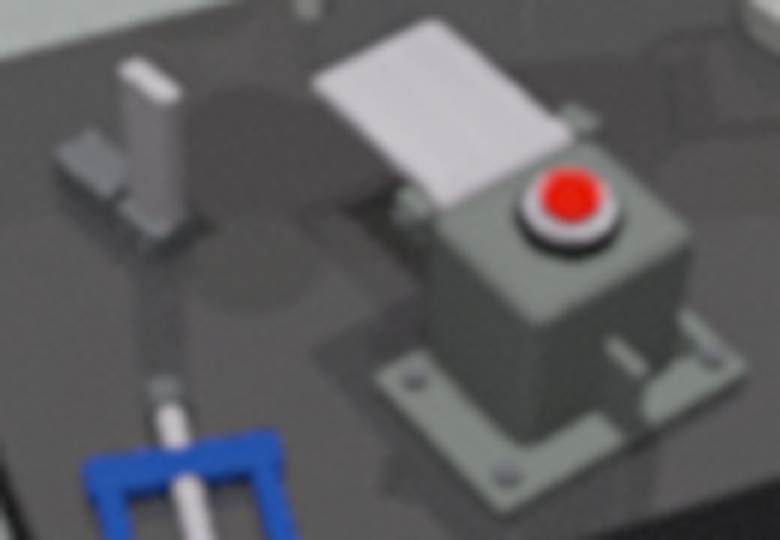

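View pics/c_side.png

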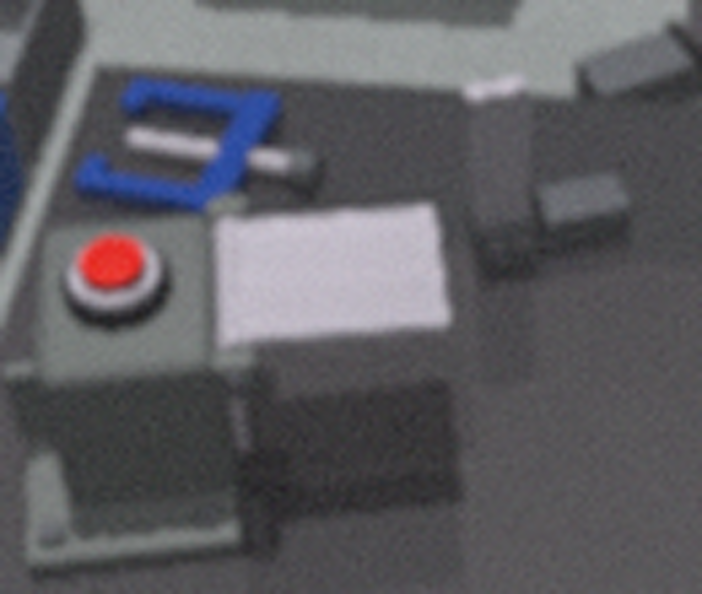

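The crops confirm the smaller grey square. Its blade top ends are at scene (173,98)/(129,62) and side (465,88)/(521,84), and its stock extends towards the robot. The raised stop's corners and the red button are clear in both crops, so I'll triangulate.

```bash
cat > h.py <<'E'
import numpy as np, cv2
from bench import viewer
def K(c): return np.array([[c['fx'],0,c['cx']],[0,c['fy'],c['cy']],[0,0,1]])
def P(c): return K(c)@np.c_[c['R'],c['t']]
def tri(c1,p1,c2,p2):
    X=cv2.triangulatePoints(P(c1),P(c2),np.array(p1,float),np.array(p2,float)).ravel();X=X[:3]/X[3]
    e=[]
    for c,p in((c1,p1),(c2,p2)):
        q=P(c)@np.r_[X,1];e.append(np.hypot(*(q[:2]/q[2]-p)))
    return X,np.array(e)
def onz(c,p,z):
    d=c['R'].T@np.linalg.inv(K(c))@np.r_[p,1];o=-c['R'].T@c['t']
    return o+d*(z-o[2])/d[2]
E
python3 - <<'E'
from h import *
np.set_printoptions(precision=1,suppress=True)
A,B=viewer.get_calibration("scene"),viewer.get_calibration("side")
f=lambda p,s,o:(np.array(p)+.5)/s-.5+o
S=lambda p:f(p,6,[225,185]); D=lambda p:f(p,5.4,[140,145])
pts=dict(button=((571,194),(112,263)),stop_out_lo=((313,82),(436,205)),stop_out_hi=((432,20),(450,325)),
 hinge_lo=((447,208),(217,220)),hinge_hi=((575,135),(222,345)),bl_p=((173.5,98.5),(465,88)),bl_m=((129,62),(521,84)),
 stk_a=((57,155),(625,175)))
R={}
for k,(a,b) in pts.items():
    X,e=tri(A,S(a),B,D(b));R[k]=X;print(k,X,e,len(X))
for n,(a,b) in pts.items():
    z=198 if n=='button' else 180 if n[:2]=='bl' else 172
    if n[:3]!='stk': print(n,onz(A,S(a),z),onz(B,D(b),z))
yaw=lambda a,b:np.degrees(np.arctan2(*(R[b]-R[a])[1::-1]))
print(yaw('stop_out_lo','hinge_lo'),yaw('stop_out_hi','hinge_hi'),yaw('stop_out_lo','stop_out_hi')-90,yaw('hinge_lo','hinge_hi')-90,'sq',yaw('bl_m','bl_p'))
E
```

```text
button [677.  -54.6 193.5] [0.3 0.4] 3
stop_out_lo [ 544.9 -125.9  170.4] [0.6 0.8] 3
stop_out_hi [526.7 -54.3 170.5] [0.  0.1] 3
hinge_lo [ 644.8 -101.9  172.8] [1.2 1.6] 3
hinge_hi [625.4 -27.1 174.3] [0.8 1.1] 3
bl_p [ 540.9 -195.7  180.2] [0.7 0.9] 3
bl_m [ 512.3 -205.6  179.6] [0.3 0.4] 3
stk_a [ 466.7 -234.8   88.2] [1.1 1.3] 3
button [681.7 -56.4 198. ] [674.7 -51.5 198. ]
stop_out_lo [ 548.3 -125.9  172. ] [ 543.4 -126.2  172. ]
stop_out_hi [528.3 -55.  172. ] [526.4 -53.1 172. ]
hinge_lo [ 647.5 -100.   172. ] [ 642.7 -106.3  172. ]
hinge_hi [625.6 -24.9 172. ] [624.4 -31.4 172. ]
bl_p [ 543.  -194.8  180. ] [ 539.6 -198.4  180. ]
bl_m [ 511.6 -206.1  180. ] [ 512.9 -204.   180. ]
13.479613277383788 15.403155280903555 14.259618618579353 14.521011298655353 sq 19.191517791076453
```

```bash
cat > plan.py <<'E'
# usage: python3 plan.py x y z yaw n grip ... : n rows to reach each pose (10 rows in all), commanded pose kept in cmd.json
import sys, json, os, numpy as np
from scipy.spatial.transform import Rotation as Ro
c=json.load(open('cmd.json')) if os.path.exists('cmd.json') else [147.722,581.535,231.292,165.745]
a=np.array(sys.argv[1:],float).reshape(-1,6)
R0=Ro.from_euler('xyz',[180,0,c[3]],degrees=True); p=np.array(c); out=[]
for w in a:
    for i in range(int(w[4])):
        q=p+(w[:4]-p)*(i+1)/w[4]
        s=R0.inv().apply(q[:3]-c[:3])/400; t=-np.radians(q[3]-c[3])/(2*np.pi)
        out.append([*np.round(s,4),0,0,round(t,4),w[5]])
    p=w[:4]
assert len(out)==10
print('\n'.join(','.join(f'{v:g}' for v in o) for o in out))
l=out[-1]; e=np.array(c[:3])+R0.apply(np.array(l[:3])*400)
json.dump([*e,c[3]-l[5]*360],open('cmd.json','w'))
E
python3 plan.py 430 240 262 75.7 10 -1; echo; python3 plan.py 677 -54.6 225 14.2 10 -1
```

```text
-0.0894,-0.0654,-0.0077,0,0,0.025,-1
-0.1788,-0.1308,-0.0154,0,0,0.05,-1
-0.2683,-0.1961,-0.023,0,0,0.075,-1
-0.3577,-0.2615,-0.0307,0,0,0.1001,-1
-0.4471,-0.3269,-0.0384,0,0,0.1251,-1
-0.5365,-0.3923,-0.0461,0,0,0.1501,-1
-0.6259,-0.4576,-0.0537,0,0,0.1751,-1
-0.7154,-0.523,-0.0614,0,0,0.2001,-1
-0.8048,-0.5884,-0.0691,0,0,0.2251,-1
-0.8942,-0.6538,-0.0768,0,0,0.2501,-1

-0.0561,0.078,0.0093,0,0,0.0171,-1
-0.1123,0.156,0.0185,0,0,0.0342,-1
-0.1684,0.2341,0.0278,0,0,0.0513,-1
-0.2245,0.3121,0.037,0,0,0.0683,-1
-0.2806,0.3901,0.0463,0,0,0.0854,-1
-0.3368,0.4681,0.0555,0,0,0.1025,-1
-0.3929,0.5461,0.0648,0,0,0.1196,-1
-0.449,0.6242,0.074,0,0,0.1367,-1
-0.5051,0.7022,0.0833,0,0,0.1538,-1
-0.5613,0.7802,0.0925,0,0,0.1709,-1
```

Request:
carry_out --increments '[-0.0894,-0.0654,-0.0077,0,0,0.025,-1,-0.1788,-0.1308,-0.0154,0,0,0.05,-1,-0.2683,-0.1961,-0.023,0,0,0.075,-1,-0.3577,-0.2615,-0.0307,0,0,0.1001,-1,-0.4471,-0.3269,-0.0384,0,0,0.1251,-1,-0.5365,-0.3923,-0.0461,0,0,0.1501,-1,-0.6259,-0.4576,-0.0537,0,0,0.1751,-1,-0.7154,-0.523,-0.0614,0,0,0.2001,-1,-0.8048,-0.5884,-0.0691,0,0,0.2251,-1,-0.8942,-0.6538,-0.0768,0,0,0.2501,-1]' --force 30

```text
time: 1.35
tool_pos: [430.5, 238.7, 261.7]
tcp_rot: [-180.0, 0.0, 75.4]
ft_force: [0.2, 0.5, -0.4]
finger_gap: 0.0
grip_force: 0.0
```

```bash
python3 -c "
from bench import sense;s=sense();print(s['joint_pos'],s['tool_pos'],s['tcp_rot'],s['ft_force'])"
```

```text
[ 2.30311964e+01 -1.00368708e+01  9.93547074e+01  2.71748802e-03
  9.07120745e+01  3.76175563e+01] [430.51526345 238.67291039 261.74426071] [-1.79974649e+02  1.61049585e-02  7.54136768e+01] [ 0.19933073  0.52385979 -0.35901927]
```

Request:
carry_out --increments '[-0.0561,0.078,0.0093,0,0,0.0171,-1,-0.1123,0.156,0.0185,0,0,0.0342,-1,-0.1684,0.2341,0.0278,0,0,0.0513,-1,-0.2245,0.3121,0.037,0,0,0.0683,-1,-0.2806,0.3901,0.0463,0,0,0.0854,-1,-0.3368,0.4681,0.0555,0,0,0.1025,-1,-0.3929,0.5461,0.0648,0,0,0.1196,-1,-0.449,0.6242,0.074,0,0,0.1367,-1,-0.5051,0.7022,0.0833,0,0,0.1538,-1,-0.5613,0.7802,0.0925,0,0,0.1709,-1]'

```text
time: 2.6
tool_pos: [677.4, -55.6, 224.2]
tcp_rot: [-180.0, 0.1, 14.0]
ft_force: [0.1, 0.1, 0.4]
finger_gap: 0.1
grip_force: 0.0
```

```bash
python3 - <<'E'
from bench import sense, viewer
import cv2,json
s=sense();print(s['tool_pos'],s['tcp_rot'],s['ft_force'])
c=viewer.get_calibration("wrist");im=viewer.snapshot("wrist")
print(c)
cv2.imwrite("pics/w1.png",im[...,::-1])
print(json.load(open('cmd.json')))
E
```

```text
[677.42305763 -55.58632278 224.16467554] [-1.79972234e+02  5.40538962e-02  1.39810046e+01] [0.1033682  0.10376418 0.40020145]
{'fx': 291.7590083647052, 'fy': 291.7590083647052, 'cx': 254.0958158289998, 'cy': 186.86313162130332, 'R': array([[ 0.24216407, -0.97023418, -0.00148204],
       [-0.92171946, -0.23053157,  0.31191093],
       [-0.3029683 , -0.0741676 , -0.95011019]]), 't': array([-217.31385461,  573.59045958,  574.23746171])}
[676.9931895978807, -54.61508021725086, 225.01199999999997, 14.185000000000002]
```

View pics/w1.png

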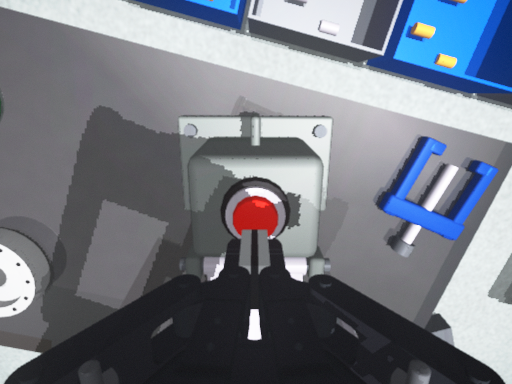

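The wrist view shows the red button at (255,216) just ahead of the fingertips, and the housing's rear flange corners at (180,116) and (331,117). I'll check the button position and housing yaw from these.

```bash
python3 - <<'E'
from h import *
np.set_printoptions(precision=1,suppress=True)
c=viewer.get_calibration("wrist")
print('button',onz(c,(255,216),198))
a,b=onz(c,(180,116.5),78),onz(c,(331,117.5),78)
d=a-b;print(a,b,np.linalg.norm(d),np.degrees(np.arctan2(d[1],d[0]))-90)
for p in((677,-54.6,198),(677,-54.6,224)):
    q=P(c)@np.r_[p,1];print(q[:2]/q[2])
E
python3 plan.py 678 -54.6 202 14.2 6 -1 678 -54.6 194 14.2 4 -1
```

```text
button [685.  -58.4 198. ]
[717.5  23.   78. ] [ 750.5 -118.1   78. ] 144.87602350806466 13.173407613559803
[246.1 226.1]
[244.9 247.1]
0.0004,0.0001,0.0096,0,0,-0,-1
0.0008,0.0002,0.0192,0,0,-0,-1
0.0012,0.0003,0.0288,0,0,-0,-1
0.0016,0.0004,0.0384,0,0,-0,-1
0.002,0.0005,0.0479,0,0,-0,-1
0.0024,0.0006,0.0575,0,0,-0,-1
0.0024,0.0006,0.0625,0,0,-0,-1
0.0024,0.0006,0.0675,0,0,-0,-1
0.0024,0.0006,0.0725,0,0,-0,-1
0.0024,0.0006,0.0775,0,0,-0,-1
```

```bash
python3 - <<'E'
from h import *
from bench import sense
np.set_printoptions(precision=2,suppress=True)
c2=viewer.get_calibration("wrist");s=sense();print(s['tool_pos'],s['tcp_rot'],c2['R'],-c2['R'].T@c2['t'])
c=dict(c2);c['R']=np.array([[ 0.24216407, -0.97023418, -0.00148204],[-0.92171946, -0.23053157,  0.31191093],[-0.3029683 , -0.0741676 , -0.95011019]]);c['t']=np.array([-217.31385461,  573.59045958,  574.23746171])
print(-c['R'].T@c['t'])
print('button',onz(c,(255,216),198))
a,b=onz(c,(180,116.5),78),onz(c,(331,117.5),78)
d=a-b;print(a,b,np.linalg.norm(d),np.degrees(np.arctan2(d[1],d[0]))-90)
q=P(c)@np.r_[677.4,-55.6,224,1];print(q[:2]/q[2])
E
```

```text
[678.76 -59.69 222.69] [179.93   0.09  13.51] [[ 0.23 -0.97  0.  ]
 [-0.92 -0.22  0.31]
 [-0.3  -0.07 -0.95]] [756.82 -40.5  364.84]
[755.29 -36.02 366.36]
button [683.06 -54.38 198.  ]
[715.29  28.07  78.  ] [ 749.66 -113.44   78.  ] 145.63070221154868 13.651056543491777
[254.72 244.93]
```

Request:
carry_out --increments '[0.0073,0.0018,0.01,0,0,0,-1,0.0073,0.0018,0.02,0,0,0,-1,0.0073,0.0018,0.03,0,0,0,-1,0.0073,0.0018,0.04,0,0,0,-1,0.0073,0.0018,0.05,0,0,0,-1,0.0073,0.0018,0.0575,0,0,0,-1,0.0073,0.0018,0.0625,0,0,0,-1,0.0073,0.0018,0.0675,0,0,0,-1,0.0073,0.0018,0.0725,0,0,0,-1,0.0073,0.0018,0.0775,0,0,0,-1]'

```text
time: 3.9
tool_pos: [680.2, -54.6, 194.9]
tcp_rot: [180.0, -0.0, 14.2]
ft_force: [-3.5, 0.3, 5.3]
finger_gap: -0.1
grip_force: 2.6
```

Request:
carry_out --increments '[0,0,0.005,0,0,0,-1,0,0,0.0075,0,0,0,-1,0,0,0.0075,0,0,0,-1,0,0,-0.02,0,0,0,-1,0,0,-0.05,0,0,0,-1,0,0,-0.08,0,0,0,-1,0,0,-0.11,0,0,0,-1,0,0,-0.14,0,0,0,-1,0,0,-0.15,0,0,0,-1,0,0,-0.15,0,0,0,-1]'

```text
time: 5.15
tool_pos: [680.1, -54.6, 254.3]
tcp_rot: [180.0, -0.0, 14.2]
ft_force: [-0.7, -0.1, -0.2]
finger_gap: 0.2
grip_force: 0.0
```

```bash
echo '[680,-54.6,254,14.185]' > cmd.json; python3 - <<'E'
from bench import viewer
import cv2,numpy as np
a=viewer.snapshot("scene")[185:275,225:355,::-1];b=viewer.snapshot("side")[145:235,140:270,::-1]
cv2.imwrite("pics/drop.png",cv2.resize(np.vstack([a,b]),None,fx=3.3,fy=3.3,interpolation=cv2.INTER_CUBIC))
E
```

```text
(no output)
```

View pics/drop.png

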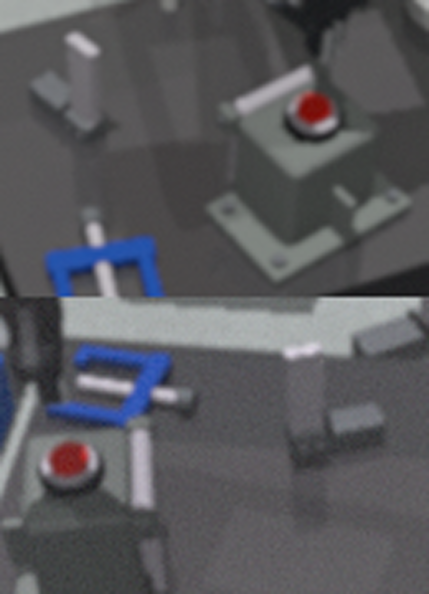

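The stop has dropped: it hangs on the housing front in both views, and the square is untouched. Next I'll move above the square and look with the wrist camera.

```bash
python3 plan.py 520 -204 250 19 6 1 520 -204 250 19 4 1
```

```text
-0.0799,0.044,0.0017,0,0,-0.0022,1
-0.1598,0.088,0.0033,0,0,-0.0045,1
-0.2397,0.132,0.005,0,0,-0.0067,1
-0.3196,0.1761,0.0067,0,0,-0.0089,1
-0.3994,0.2201,0.0083,0,0,-0.0111,1
-0.4793,0.2641,0.01,0,0,-0.0134,1
-0.4793,0.2641,0.01,0,0,-0.0134,1
-0.4793,0.2641,0.01,0,0,-0.0134,1
-0.4793,0.2641,0.01,0,0,-0.0134,1
-0.4793,0.2641,0.01,0,0,-0.0134,1
```

Request:
carry_out --increments '[-0.0799,0.044,0.0017,0,0,-0.0022,1,-0.1598,0.088,0.0033,0,0,-0.0045,1,-0.2397,0.132,0.005,0,0,-0.0067,1,-0.3196,0.1761,0.0067,0,0,-0.0089,1,-0.3994,0.2201,0.0083,0,0,-0.0111,1,-0.4793,0.2641,0.01,0,0,-0.0134,1,-0.4793,0.2641,0.01,0,0,-0.0134,1,-0.4793,0.2641,0.01,0,0,-0.0134,1,-0.4793,0.2641,0.01,0,0,-0.0134,1,-0.4793,0.2641,0.01,0,0,-0.0134,1]'

```text
time: 6.5
tool_pos: [520.5, -203.3, 249.9]
tcp_rot: [-180.0, 0.0, 19.1]
ft_force: [0.7, 0.4, 0.9]
finger_gap: 85.4
grip_force: 0.0
```

```bash
python3 - <<'E'
from bench import sense, viewer
import cv2,pickle
c=viewer.get_calibration("wrist");im=viewer.snapshot("wrist")
pickle.dump(c,open("c2.pkl","wb"));print(sense()['tool_pos'])
cv2.imwrite("pics/w2.png",cv2.resize(im[...,::-1],(800,600),interpolation=cv2.INTER_CUBIC))
E
```

```text
[ 520.42394992 -203.38458311  249.8495818 ]
```

View pics/w2.png

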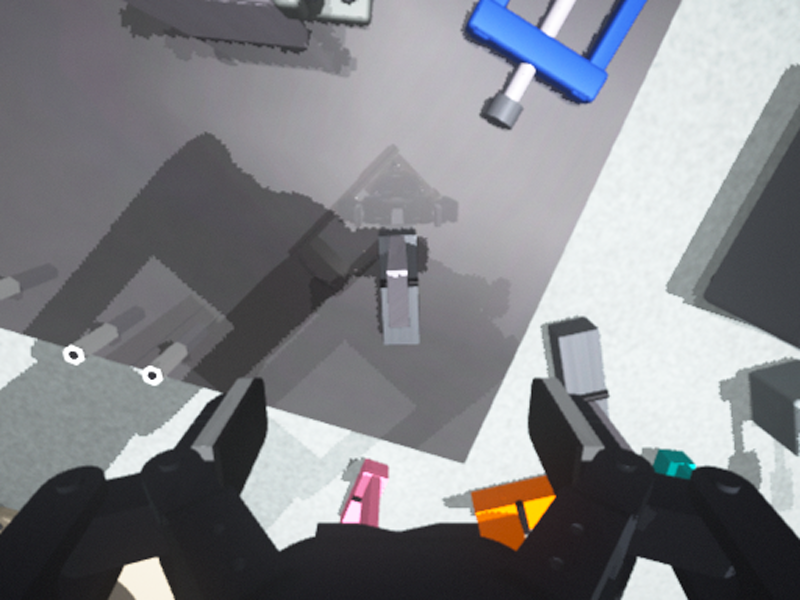

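The wrist view shows the blade-top front edge at about (397,271) and back edge at (399,328). The stock's rear top corners are at (383,345) and (420,342), and its front bottom edge is at y = 236. I'll fit the pose.

```bash
python3 - <<'E'
from h import *
import pickle
np.set_printoptions(precision=1,suppress=True)
c=pickle.load(open("c2.pkl","rb"))
f=lambda x,y,z:onz(c,((x+.5)*.64-.5,(y+.5)*.64-.5),z)
bf,bb=f(397,271,180),f(399,328,180)
sb=f(401.5,344,92);sf=f(397.5,236,70)
print(bf,bb,np.linalg.norm(bf-bb));print(sb,sf,np.linalg.norm((sb-sf)[:2]))
for a,b in((bb,bf),(sb,sf)): print(np.degrees(np.arctan2(b[1]-a[1],b[0]-a[0])))
E
```

```text
[ 540.7 -195.8  180. ] [ 513.  -206.4  180. ] 29.697761207248785
[ 467.3 -224.4   92. ] [ 536.5 -197.4   70. ] 74.32024772348132
21.034231553206595
21.34897891447169
```

```bash
python3 plan.py 523.9 -202.3 200 21 3 1 523.9 -202.3 114 21 5 1  523.9 -202.3 114 21 2 1;echo; python3 plan.py 523.9 -202.3 114 21 10 -1
```

```text
0.0035,-0.0003,0.0417,0,0,-0.0018,1
0.007,-0.0006,0.0833,0,0,-0.0037,1
0.0106,-0.0009,0.125,0,0,-0.0055,1
0.0106,-0.0009,0.168,0,0,-0.0055,1
0.0106,-0.0009,0.211,0,0,-0.0055,1
0.0106,-0.0009,0.254,0,0,-0.0055,1
0.0106,-0.0009,0.297,0,0,-0.0055,1
0.0106,-0.0009,0.34,0,0,-0.0055,1
0.0106,-0.0009,0.34,0,0,-0.0055,1
0.0106,-0.0009,0.34,0,0,-0.0055,1

-0,0,0,0,0,-0,-1
-0,0,0,0,0,-0,-1
-0,0,0,0,0,-0,-1
-0,0,0,0,0,-0,-1
-0,0,0,0,0,-0,-1
-0,0,0,0,0,-0,-1
-0,0,0,0,0,-0,-1
-0,0,0,0,0,-0,-1
-0,0,0,0,0,-0,-1
-0,0,0,0,0,-0,-1
```

Request:
carry_out --increments '[0.0035,-0.0003,0.0417,0,0,-0.0018,1,0.007,-0.0006,0.0833,0,0,-0.0037,1,0.0106,-0.0009,0.125,0,0,-0.0055,1,0.0106,-0.0009,0.168,0,0,-0.0055,1,0.0106,-0.0009,0.211,0,0,-0.0055,1,0.0106,-0.0009,0.254,0,0,-0.0055,1,0.0106,-0.0009,0.297,0,0,-0.0055,1,0.0106,-0.0009,0.34,0,0,-0.0055,1,0.0106,-0.0009,0.34,0,0,-0.0055,1,0.0106,-0.0009,0.34,0,0,-0.0055,1]'

```text
time: 7.8
tool_pos: [524.2, -202.4, 114.4]
tcp_rot: [180.0, -0.0, 21.0]
ft_force: [-0.4, 0.4, 0.0]
finger_gap: 85.3
grip_force: 0.0
```

Request:
carry_out --increments '[0,0,0,0,0,0,-1,0,0,0,0,0,0,-1,0,0,0,0,0,0,-1,0,0,0,0,0,0,-1,0,0,0,0,0,0,-1,0,0,0,0,0,0,-1,0,0,0,0,0,0,-1,0,0,0,0,0,0,-1,0,0,0,0,0,0,-1,0,0,0,0,0,0,-1]' --force 50

```text
time: 9.05
tool_pos: [524.0, -202.3, 114.2]
tcp_rot: [180.0, -0.0, 21.0]
ft_force: [0.7, -1.2, 2.8]
finger_gap: 9.7
grip_force: 49.9
```

```bash
python3 plan.py 589 -77.1 114 14.1 8 -1 589 -77.1 114 14.1 2 -1
```

```text
0.033,-0.0292,-0,0,0,0.0024,-1
0.066,-0.0585,-0,0,0,0.0048,-1
0.099,-0.0877,0,0,0,0.0072,-1
0.132,-0.1169,0,0,0,0.0096,-1
0.165,-0.1462,0,0,0,0.012,-1
0.198,-0.1754,0,0,0,0.0144,-1
0.231,-0.2047,0,0,0,0.0167,-1
0.264,-0.2339,0,0,0,0.0191,-1
0.264,-0.2339,0,0,0,0.0191,-1
0.264,-0.2339,0,0,0,0.0191,-1
```

Request:
carry_out --increments '[0.033,-0.0292,0,0,0,0.0024,-1,0.066,-0.0585,0,0,0,0.0048,-1,0.099,-0.0877,0,0,0,0.0072,-1,0.132,-0.1169,0,0,0,0.0096,-1,0.165,-0.1462,0,0,0,0.012,-1,0.198,-0.1754,0,0,0,0.0144,-1,0.231,-0.2047,0,0,0,0.0167,-1,0.264,-0.2339,0,0,0,0.0191,-1,0.264,-0.2339,0,0,0,0.0191,-1,0.264,-0.2339,0,0,0,0.0191,-1]'

```text
time: 10.3
tool_pos: [589.1, -77.0, 114.2]
tcp_rot: [-180.0, -0.0, 14.2]
ft_force: [0.5, 2.6, 2.8]
finger_gap: 9.3
grip_force: 50.3
```

```bash
python3 - <<'E'
from bench import sense, viewer
import cv2,pickle,numpy as np
c=viewer.get_calibration("wrist");im=viewer.snapshot("wrist");pickle.dump(c,open("c3.pkl","wb"))
s=sense();print(s['tool_pos'],s['tcp_rot'],s['ft_force'],s['wrist_torque'])
b=viewer.snapshot("side");cv2.imwrite("pics/raw_side3.png",b[...,::-1])
o=np.vstack([cv2.resize(im,(384,288)),cv2.resize(b[140:240,140:270],(384,295),interpolation=cv2.INTER_CUBIC)])
cv2.imwrite("pics/w3raw.png",im[...,::-1])
cv2.imwrite("pics/w3.png",o[...,::-1])
E
```

```text
[588.99966556 -77.22672478 114.21815326] [-1.79986939e+02 -2.67651665e-02  1.41270455e+01] [2.0571378  2.89372173 4.31385481] [ 0.42732393 -0.10747937 -0.05072825]
```

View pics/w3.png

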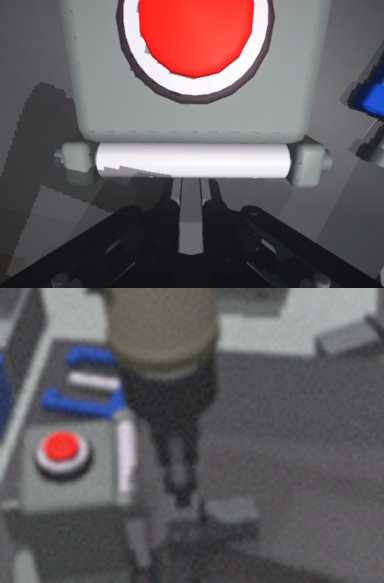

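In the wrist view the stop's top edge spans x = 97–290 (middle 193), the fingers are at 190, and the two are parallel. So the square is centred within about 1–2 mm. Now I'll advance slowly.

Request:
carry_out --increments '[0.004,0,0.001,0,0,0,-1,0.008,0,0.001,0,0,0,-1,0.012,0,0.002,0,0,0,-1,0.016,0,0.002,0,0,0,-1,0.019,0,0.002,0,0,0,-1,0.022,0,0.002,0,0,0,-1,0.025,0,0.002,0,0,0,-1,0.028,0,0.002,0,0,0,-1,0.03,0,0.002,0,0,0,-1,0.03,0,0.002,0,0,0,-1]'

```text
time: 11.65
tool_pos: [600.3, -75.7, 114.2]
tcp_rot: [179.9, 0.0, 14.1]
ft_force: [-4.2, -1.3, 9.3]
finger_gap: 9.5
grip_force: 51.2
```

```bash
cat > st.py <<'E'
from bench import sense
import numpy as np
np.set_printoptions(precision=2,suppress=True)
s=sense();a=np.radians(14.1);u=np.array([np.cos(a),np.sin(a),0])
print(s['tool_pos'],s['tcp_rot'],s['ft_force'],'along',s['tool_pos']@u,s['ft_force']@u,s['wrist_torque'],s['grip_force'])
E
python3 st.py
```

```text
[600.29 -75.7  114.16] [179.92   0.03  14.07] [-4.22 -1.27  9.27] along 563.7638373777926 -4.402092028100653 [-0.13  0.63  0.06] 51.21689200401306
```

Request:
carry_out --increments '[0.001,0,0,0,0,0,-1,0.002,0,0,0,0,0,-1,0.003,0,0,0,0,0,-1,0.004,0,0,0,0,0,-1,0.005,0,0,0,0,0,-1,0.006,0,0,0,0,0,-1,0.006,0,0,0,0,0,-1,0.006,0,0,0,0,0,-1,0.006,0,0,0,0,0,-1,0.006,0,0,0,0,0,-1]'

```text
time: 12.9
tool_pos: [602.6, -75.1, 114.2]
tcp_rot: [179.9, 0.0, 14.1]
ft_force: [-4.2, -1.1, 10.5]
finger_gap: 9.5
grip_force: 51.3
```

```bash
python3 st.py
```

```text
[602.56 -75.14 114.22] [179.92   0.03  14.06] [-4.16 -1.1  10.55] along 566.1029093370897 -4.303489132937179 [-0.14  0.74  0.05] 51.291659474372864
```

Request:
carry_out --increments '[0.0015,0,0,0,0,0,-1,0.003,0,0,0,0,0,-1,0.0045,0,0,0,0,0,-1,0.006,0,0,0,0,0,-1,0.0075,0,0,0,0,0,-1,0.009,0,0,0,0,0,-1,0.009,0,0,0,0,0,-1,0.009,0,0,0,0,0,-1,0.009,0,0,0,0,0,-1,0.009,0,0,0,0,0,-1]'

```text
time: 14.15
tool_pos: [604.9, -74.5, 114.2]
tcp_rot: [179.9, 0.2, 14.1]
ft_force: [-12.2, -2.6, 14.6]
finger_gap: 9.4
grip_force: 52.0
```

```bash
python3 st.py
```

```text
[604.94 -74.5  114.22] [179.94   0.17  14.05] [-12.21  -2.65  14.59] along 568.565425792747 -12.482824500536118 [-0.24  1.6  -0.03] 52.0074999332428
```

Contact: the forward force rose to about 12 N. I'll press slightly more and take one check picture.

Request:
carry_out --increments '[0.0005,0,0,0,0,0,-1,0.001,0,0,0,0,0,-1,0.0015,0,0,0,0,0,-1,0.002,0,0,0,0,0,-1,0.002,0,0,0,0,0,-1,0.002,0,0,0,0,0,-1,0.002,0,0,0,0,0,-1,0.002,0,0,0,0,0,-1,0.002,0,0,0,0,0,-1,0.002,0,0,0,0,0,-1]'

```text
time: 15.4
tool_pos: [604.9, -74.5, 114.2]
tcp_rot: [180.0, 0.3, 14.0]
ft_force: [-16.7, -2.1, 18.4]
finger_gap: 9.7
grip_force: 52.4
```

```bash
python3 st.py; python3 - <<'E'
from bench import viewer
import cv2,numpy as np
im=viewer.snapshot("wrist");b=viewer.snapshot("side")
o=np.hstack([cv2.resize(im[130:290,110:400],(400,221)),cv2.resize(b[150:240,160:270],(400,327),interpolation=cv2.INTER_CUBIC)[:221*0+327]]) if 0 else np.vstack([cv2.resize(im[130:290,110:400],(500,276),interpolation=cv2.INTER_CUBIC),cv2.resize(b[165:235,160:270],(500,318),interpolation=cv2.INTER_CUBIC)])
cv2.imwrite("pics/w4.png",o[...,::-1])
E
```

```text
[604.93 -74.52 114.21] [179.96   0.27  14.05] [-16.68  -2.14  18.4 ] along 568.5553030187567 -16.70354515413786 [-0.37  2.23  0.05] 52.4330073595047
```

View pics/w4.png

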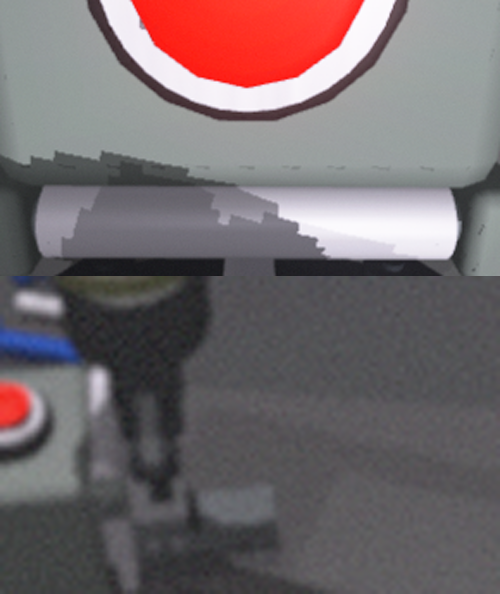

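The blade sits at x = 249, against the stop's middle at 247. The tip has stopped moving while the force rises to about 17 N, and the wrist moment matches contact at the blade, so the square is seated. Handing in.

```bash
python3 -c "
from bench import order;print(order.hand_in())"; python3 st.py
```

```text
the job is handed in; nothing more can be done
None
the job is handed in; nothing more can be done
```

I pressed the button, the stop dropped, and I handed the job in at about 15.5 s with the square gripped on the granite and held against the middle of the stop's face at about 17 N, including sliding friction; the interface returned no verdict.

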